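# Tap the washing things shut in order

## Robot

A 7-joint arm with a two-finger parallel gripper is mounted at the origin on the work surface. World frame = base frame: x ahead of the robot, y to its left, z up, the work surface at z = 0. Lengths are in m, angles in rad, forces in N, time in s.
With the tool pointing down it reaches from about 0.425 to 0.95 m from the base axis. Payload 4.7 kg.
Tool frame: the origin (TCP) lies at the very end of the fingers, on their centre line; the grasp point (between the pads) lies 19 mm behind it (tcp_to_grasp is the distance from the TCP to the grasp point, in m); z points along the fingers, y is the line along which they close (so a half turn about z gives the same grasp; the last joint's range is limited). The gripper opens to 85 mm and grips with 20 to 120 N. Pads are 22 mm wide; open, the fingers measure 114 mm over their backs; the gripper's body (76 mm by 85 mm) begins 54 mm behind the grasp point. The pads swing forward as they close: fully open they stand 13 mm farther back than shut.
Start: joints at [1.21, 0.469, -0.049, 1.532, 0.024, 1.141, -0.082], TCP at [0.22, -0.638, 0.231] pointing down, gripper open.
Joint ranges: [-2.59, 2.59], [-0.33, 1.99], [-1.39, 1.29], [0.1, 2.45], [-1.04, 4.18], [0.21, 1.99], [-2.66, 2.66]. Speed limits (rad/s): [2.57, 2.57, 3.14, 3.14, 3.14, 3.14, 3.14].

## Interface

Orientations are given as [roll, pitch, yaw] about the fixed x, y, z axes, in that order (R = Rz(yaw) Ry(pitch) Rx(roll)).
In Python, from station import observe, capture, camera_model, job_done, tcp_to_grasp gives the robot as it stands.
- The arm moves only by the tool drive_tool, never from a script. Its argument "plan" is one flat list of numbers, 7 for each row, row after row: the turn, a rotation vector about the tool's x, y, z in rad, then the shift along the tool's x, y, z in mm, then the gripper's target within -1 to 1 (fully open at 1, half-way at 0, shut at -1). In form: [ax, ay, az, x, y, z, fingers, ax, ay, az, x, y, z, fingers, ...]. A call has exactly 10 rows; each row is the pose to reach, as a shift and turn from the pose commanded when the call began, along the tool's axes at that moment; what a row does not reach only later rows make up. A row lasts 1/8 s, in which the tool goes at most 62.5 mm and 10.7 degrees, less where a joint would pass 70% of its speed; a pose out of reach is approached as far as the arm can. A call with a gripper value outside its range is refused whole. The fingers move at their own pace and stop on an object; "force" is the grip in N (left out, the last holds). Time passes only in rows, so rows that repeat a pose let the fingers close, or fill a call up. It gives the time, the measured TCP pose, the force, the opening and the grip force at its end, in the units of the state.
- observe(): the state, without advancing time (a new reading comes with each control period).
- capture(name): name is "scene" or "top" or "wrist"; returns (picture, depth): 400x640x3 uint8, red, green, blue; 400x640 float32, m along the optical axis (not along the pixel's ray), 0 where there is no reading.
- camera_model(name): a dict with "fx", "fy", "cx", "cy" (pixels), "extrinsics" (4x4, takes a point from camera to world coordinates). Camera axes: x right, y down, z forward; pixel columns grow to the right and rows downward; lengths in m; the calibration is good to about 2 mm. A picture is of the moment at which its call begins: read the wrist's pose just before it. camera_model takes no time and is no camera call; for the wrist camera it gives the pose at the moment of the call.
- job_done(): hands the job in; it is judged then, once.
The state is a dict: "t": time; "qpos": joint angles; "qvel": joint speeds; "effort": joint torques, N m; "ee_pos": TCP position; "tcp_rot": TCP orientation; "force": force on the tool from outside, world axes, zero at the start; "torque": the same for the moment, N m; "gripper_width": finger opening in m; "finger_force": force on a finger pad.
Only numpy, scipy, OpenCV 4.12 (cv2) and the standard library are available. Lean on these libraries where they do the work, as an engineer would, in place of code of your own. Each camera call takes 0.05 s, during which the arm holds its last target. There are 200 camera calls.

## Task

With light downward taps of the fingertips, close the three things left open on the shelf, in this order: first tap the raised lid of the yellow soap box in the caddy fully shut, then tap the white nozzle of the green bottle fully down, then tap the blue lid of the white jar fully down, taking the finger off each before going on to the next. Press gently, do not pick up or shove any of them, and leave the comb, tweezers, deodorant stick and caddy as they are.

Things in the scene. Friction and masses are not known exactly. Their poses are not given: they have to be found in the camera images.
- caddy: pink plastic two-tier caddy, fixed to the turquoise shelf, 160 x 300 mm (its x, y) and 127 mm high; upper tray has its floor 104 mm above the shelf, walls 4 mm thick rising 22 mm above that floor. Origin: centre of its underside, on the shelf; z up. Its -x side faces roughly to the robot.
- soap_box: yellow soap box, loose, in the caddy's upper tray, 70 x 100 mm (its x, y), 42 mm high when shut with its pad, about 0.2 kg. Origin: centre of its underside; z up; the lid is hinged along the top of its +x side and gapes at its -x side.
- soap_cover (a joint): opening angle of the soap box lid (rad): 0 shut flush, at most 0.5, starts 0.25 to 0.4. The lid is a 10 mm thick plate 70 x 100 mm; its hinge line lies at x = +35 mm, z = 26 mm in the soap box's frame. A stiff hinge: it stays where it is left; about 2 N on its free edge moves it, with no spring back; a push over 20 N anywhere on the box is too hard.
- soap_lid_front (a point): the spot to tap on the soap box: centre of the top of the amber soft rubber thumb pad (24 x 44 mm, standing 6 mm above the lid), mid-width, 14 mm in from the lid's free (-x) edge. Moves with the lid; when shut it is 42 mm above the box's underside. The pad sinks under the finger, about 2 N per mm and at most 5 mm, and springs back.
- bottle: green shampoo bottle with a paper band, loose, standing on the shelf, 60 mm diameter, 132 mm high with its nozzle down, about 0.25 kg. Origin: centre of its underside; z up.
- bottle_cap (a joint): height (m) of the bottle's white push-pull nozzle above its closed place: 0 fully down, starts 0.006 to 0.009. Stiff sliding fit: about 3 N pushes it, it stays where it is left and ends on a hard stop at 0; a push over 20 N is too hard.
- nozzle_top (a point): the spot to tap on the bottle: centre of the flat top of the white nozzle, a soft rubber pad 26 mm in diameter and 6 mm thick, on the bottle's axis; 132 mm above the bottle's underside when down. Moves with the nozzle. The pad sinks under the finger, about 2 N per mm and at most 5 mm, and springs back.
- jar: white hair-cream jar with a blue lid, loose, standing on the shelf, 68 mm diameter (lid 70 mm), 74 mm high with its lid down, about 0.2 kg. Origin: centre of its underside; z up.
- jar_cover (a joint): height (m) of the jar's blue snap lid above its closed place: 0 fully down, starts 0.006 to 0.009 (a red neck shows in the gap). Stiff sliding fit: about 3 N pushes it, it stays where it is left and ends on a hard stop at 0; a push over 20 N is too hard.
- jar_lid_top (a point): the spot to tap on the jar: centre of the top of the light-blue soft rubber pad (52 mm diameter, 6 mm thick) on the blue lid; 74 mm above the jar's underside when down. Moves with the lid. The pad sinks under the finger, about 2 N per mm and at most 5 mm, and springs back.
- deodorant: orange deodorant stick with a black twist base and screwed-on cap, loose, standing on the shelf, 40 mm diameter, 100 mm high. To be left alone. Origin: centre of its underside.
- comb: black wide-tooth comb, loose, lying in the caddy's upper tray, 125 x 38 x 5 mm. To be left alone. Origin: centre of its underside.
- tweezer: stainless tweezers, loose, lying in the caddy's upper tray, 95 x 9 x 9 mm. To be left alone. Origin: centre of its underside.
Not all that is in view belongs to the job. Of the things like the soap_box, leave any that is purple or red; of the rest the smaller one is meant.

How it is judged:
By the outcome, as a careful person would: the job done as asked, in the order asked, and still so for the second after the job is handed in, with the robot touching nothing.
It also fails if it takes over 58 s, if anything falls off the work surface, if the arm or the gripper's body presses on something with over 40 N, if the wrist force passes 120 N, or if a joint passes its speed limit or range.

## Working session

There is one attempt and no reset: what is moved stays moved. The work goes in short steps, Python scripts to look and compute and a tool call to move; the robot and the scene stay as the last step left them, time stands still between calls to the robot, and variables do not carry over. Pictures are saved under pics/ and viewed, at most 10 in all, crops included, and the job is handed in when it is done.

Besides the shell and the picture viewer there is one more tool, called after "Emit:" as name(argument=value, ...), one argument or row to a line, values as JSON. drive_tool: Moves the arm, as the interface text tells. Its arguments: {"type":"object","properties":{"plan":{"type":"array","items":{"type":"number"}},"force":{"type":"number"}},"required":["plan"]}

```bash
mkdir -p pics; python3 - <<'E'
from station import *
import cv2,numpy as np
s=observe();print(s['t'],s['ee_pos'],s['tcp_rot'],s['gripper_width'],s['force'],tcp_to_grasp)
for n in('scene','top'):
    p,d=capture(n);cv2.imwrite(f'pics/{n}.png',p[:,:,::-1]);np.savez(f'{n}.npz',p=p,d=d,**{k:np.array(v) for k,v in camera_model(n).items()})
    print(n,{k:np.round(v,3).tolist() for k,v in camera_model(n).items()})
E
```

```text
0.0 [ 0.2197251  -0.6376246   0.23023811] [-3.13960204e+00  3.76534809e-05  3.31876712e-01] 0.08535108570859369 [ 0.19972426  0.43094825 -0.02873125] 0.0187
scene {'fx': 450.107, 'fy': 450.107, 'cx': 314.046, 'cy': 194.61, 'extrinsics': [[-0.81, 0.397, -0.431, 0.948], [0.586, 0.56, -0.586, 0.714], [0.008, -0.727, -0.686, 0.838], [0.0, 0.0, 0.0, 1.0]]}
top {'fx': 477.46, 'fy': 477.46, 'cx': 317.09, 'cy': 197.436, 'extrinsics': [[0.033, -0.977, 0.212, 0.243], [-0.999, -0.031, 0.012, 0.119], [-0.005, -0.213, -0.977, 1.297], [0.0, 0.0, 0.0, 1.0]]}
```

View pics/scene.png

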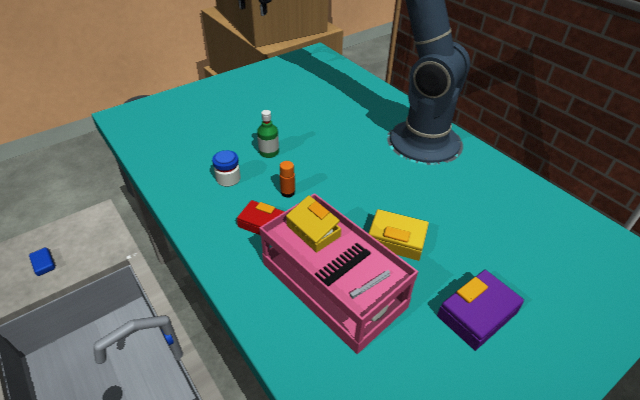

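View pics/top.png

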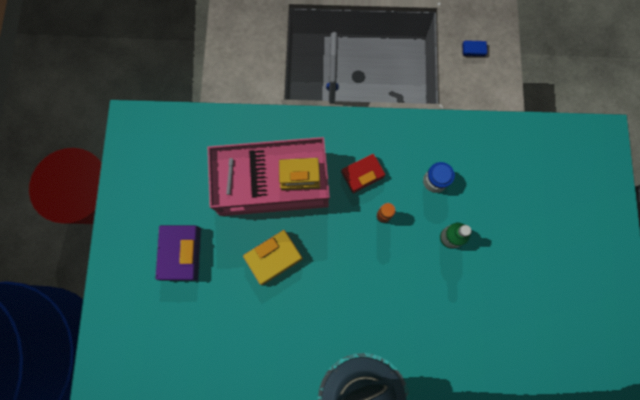

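The scene shows the target yellow box in the caddy (scene ~(314,222), top ~(300,173)), with its amber pad. The nozzle is at top (465,231) and the jar lid at (441,174). The second yellow box, on the shelf, and the red and purple ones are decoys. Next I measure positions from masks and depth.

```bash
cat > h.py <<'E'
import numpy as np,cv2
def load(n):
    f=np.load(n+'.npz');return {k:f[k] for k in f}
def world(f,u,v,z):
    c=np.stack([(u-f['cx'])/f['fx']*z,(v-f['cy'])/f['fy']*z,z],-1)
    return c@f['extrinsics'][:3,:3].T+f['extrinsics'][:3,3]
def pts(f,lo,hi,box):
    hsv=cv2.cvtColor(f['p'],cv2.COLOR_RGB2HSV);m=cv2.inRange(hsv,lo,hi)>0
    u0,v0,u1,v1=box;k=np.zeros_like(m);k[v0:v1,u0:u1]=1
    v,u=np.nonzero(m&k&(f['d']>0));return u,v,world(f,u,v,f['d'][v,u])
E
python3 - <<'E'
from h import *
np.set_printoptions(precision=4,suppress=True)
R={'top':dict(pad=((10,150,120),(19,255,255),(275,150,325,195)),box=((20,150,60),(32,255,255),(270,150,330,195)),noz=((0,0,140),(179,60,255),(450,220,480,245)),jar=((105,120,60),(125,255,255),(420,155,460,195)),pink=((160,60,60),(179,255,255),(200,130,335,220)),deo=((5,150,80),(15,255,255),(370,195,400,230))),
'scene':dict(pad=((10,150,120),(19,255,255),(285,195,345,250)),box=((20,150,60),(32,255,255),(280,190,345,255)),noz=((0,0,140),(179,60,255),(255,105,280,125)),jar=((105,120,60),(125,255,255),(205,145,245,175)),deo=((5,150,80),(15,255,255),(270,155,300,200)))}
for n in R:
    f=load(n)
    for k,a in R[n].items():
        u,v,P=pts(f,*a)
        if len(u)<3: print(n,k,len(u));continue
        zt=np.percentile(P[:,2],90); T=P[P[:,2]>zt-.006]
        print(n,k,len(u),'px',u.mean().round(1),v.mean().round(1),'med',np.median(P,0),'min',np.percentile(P,3,0),'max',np.percentile(P,97,0),'| top',T.mean(0),len(T))
        if k in('pad','box','pink'):
            A=cv2.minAreaRect(P[:,:2].astype(np.float32)*1000);print('   rect',A)
f=load('top');
for b in [(275,150,325,195),(455,220,476,242),(425,160,457,190)]:
    c=f['p'][b[1]:b[3],b[0]:b[2]];cv2.imwrite('pics/c%d.png'%b[0],cv2.resize(c[:,:,::-1],None,fx=6,fy=6,interpolation=0))
E
```

```text
top pad 177 px 296.3 173.3 med [0.5453 0.1821 0.1629] min [0.5328 0.1551 0.103 ] max [0.5953 0.2351 0.1691] | top [0.5413 0.1783 0.1651] 108
   rect ((560.901611328125, 184.57666015625), (71.17254638671875, 101.93132781982422), 0.4040484130382538)
top box 898 px 299.0 172.1 med [0.5589 0.1811 0.1492] min [0.5219 0.1345 0.1179] max [0.5907 0.2255 0.1626] | top [0.5406 0.1799 0.1587] 286
   rect ((557.4246215820312, 179.8612518310547), (71.37871551513672, 95.65209197998047), 4.580811500549316)
top noz 75 px 465.3 229.7 med [ 0.4254 -0.2308  0.1407] min [ 0.4155 -0.2415  0.1366] max [ 0.4352 -0.2207  0.1456] | top [ 0.4256 -0.2305  0.1417] 61
top jar 515 px 440.8 174.8 med [ 0.5791 -0.19    0.0793] min [ 0.5506 -0.221   0.0707] max [ 0.6096 -0.1611  0.0857] | top [ 0.5816 -0.1919  0.0818] 312
top pink 6044 px 262.8 176.0 med [0.55   0.2798 0.1048] min [0.4756 0.1194 0.0049] max [0.6443 0.4048 0.1282] | top [0.5578 0.2712 0.1254] 794
   rect ((561.3701171875, 261.16021728515625), (162.4341278076172, 300.0015869140625), 6.763841152191162)
top deo 184 px 386.1 211.2 med [ 0.4739 -0.0432  0
[... 369 characters left out ...]
 px 312.5 224.8 med [0.5702 0.1982 0.1452] min [0.5271 0.1353 0.1098] max [0.5943 0.2315 0.1609] | top [0.5469 0.185  0.1566] 418
   rect ((562.22900390625, 172.63433837890625), (71.58102416992188, 120.70040130615234), 8.038524627685547)
scene noz 64 px 266.3 114.0 med [ 0.427  -0.2245  0.1409] min [ 0.4154 -0.2411  0.124 ] max [ 0.4349 -0.2178  0.1445] | top [ 0.4247 -0.2295  0.1421] 42
scene jar 409 px 225.1 160.0 med [ 0.5864 -0.1799  0.0786] min [ 0.5553 -0.2142  0.0641] max [ 0.6136 -0.1575  0.0854] | top [ 0.5815 -0.1884  0.0821] 220
scene deo 400 px 286.8 177.0 med [ 0.4849 -0.0357  0.0705] min [ 0.4675 -0.058   0.0186] max [ 0.4957 -0.028   0.1027] | top [ 0.4794 -0.0458  0.1006] 104
```

Emit:
drive_tool(
  plan=[0,0,0.25,363,-286,-60,-1,0,0,0.25,363,-286,-60,-1,0,0,0.25,363,-286,-60,-1,0,0,0.25,363,-286,-60,-1,0,0,0.25,363,-286,-60,-1,0,0,0.25,363,-286,-60,-1,0,0,0.25,363,-286,-60,-1,0,0,0.25,363,-286,-60,-1,0,0,0.25,363,-286,-60,-1,0,0,0.25,363,-286,-60,-1],
  force=30,
)

```text
t: 1.35
ee_pos: [0.469, -0.2508, 0.2908]
tcp_rot: [3.141, 0.001, 0.08]
force: [0.3, 0.4, 0.0]
gripper_width: -0.0004
finger_force: 0.0
```

Emit:
drive_tool(
  plan=[0,0,0,100,-424,10,-1,0,0,0,100,-424,10,-1,0,0,0,100,-424,10,-1,0,0,0,100,-424,10,-1,0,0,0,100,-424,10,-1,0,0,0,100,-424,10,-1,0,0,0,100,-424,10,-1,0,0,0,100,-424,10,-1,0,0,0,100,-424,10,-1,0,0,0,100,-424,10,-1],
)

```text
t: 2.6
ee_pos: [0.5355, 0.1784, 0.2811]
tcp_rot: [3.14, 0.0, 0.077]
force: [0.4, 0.1, 0.2]
gripper_width: 0.0004
finger_force: 0.0
```

```bash
python3 - <<'E'
from station import *
from h import *
np.set_printoptions(precision=4,suppress=True)
s=observe();print(s['t'],s['ee_pos'],s['tcp_rot'],s['force'])
cm=camera_model('wrist');p,d=capture('wrist');cv2.imwrite('pics/w1.png',p[:,:,::-1])
np.savez('wrist.npz',p=p,d=d,**{k:np.array(v) for k,v in cm.items()});print(cm['extrinsics'])
f=load('wrist')
for nm,lo,hi in [('pad',(10,150,60),(19,255,255)),('yel',(20,150,60),(32,255,255))]:
    u,v,P=pts(f,lo,hi,(0,0,640,400))
    k=P[:,2]>.125;u,v,P=u[k],v[k],P[k];print(nm,len(u),u.min(),u.max(),v.min(),v.max());
    if len(u): print(np.median(P,0),P.min(0),P.max(0),cv2.minAreaRect(P[:,:2].astype(np.float32)*1000))
E
```

```text
2.6 [0.5355 0.1784 0.2811] [3.1402 0.0003 0.0775] [0.382  0.0513 0.2327]
[[ 0.0767 -0.946  -0.3151  0.6159]
 [-0.9971 -0.0721 -0.0261  0.1849]
 [ 0.002   0.3162 -0.9487  0.4218]
 [ 0.      0.      0.      1.    ]]
pad 350 265 382 120 204
[0.5383 0.1777 0.1592] [0.5273 0.1295 0.137 ] [0.5973 0.2295 0.1663] ((561.1013793945312, 179.33924865722656), (65.60887908935547, 95.53408813476562), 4.381861686706543)
yel 9890 220 382 120 317
[0.5625 0.1814 0.1489] [0.5252 0.1295 0.1355] [0.5973 0.2318 0.33  ] ((561.137451171875, 180.59474182128906), (65.59888458251953, 98.58993530273438), 4.42026948928833)
```

View pics/w1.png

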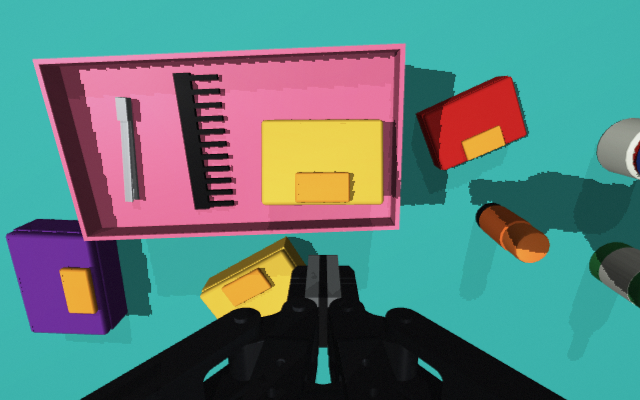

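The wrist view shows the target box at px (262–382, 121–204) with its pad centred at about (323,187). Its yaw of about 0.077 rad matches the tool's. I'll tap along the lid's arc.

Emit:
drive_tool(
  plan=[0,0,0,5,0,60,-1,0,0,0,5,0,106,-1,0,0,0,5,0,110,-1,0,0,0,5,0,113,-1,0,0,0,4,0,117,-1,0,0,0,3,0,120,-1,0,0,0,1,0,124,-1,0,0,0,0,0,127,-1,0,0,0,-2,0,131,-1,0,0,0,-3,0,134,-1],
)

```text
t: 3.9
ee_pos: [0.5322, 0.1811, 0.1471]
tcp_rot: [-3.141, -0.001, 0.082]
force: [1.0, 0.5, 0.9]
gripper_width: -0.0001
finger_force: 0.5
```

Emit:
drive_tool(
  plan=[0,0,0,0,0,1,-1,0,0,0,0,0,2,-1,0,0,0,0,0,3,-1,0,0,0,0,0,3.5,-1,0,0,0,0,0,4,-1,0,0,0,0,0,4,-1,0,0,0,0,0,4,-1,0,0,0,0,0,4,-1,0,0,0,0,0,4,-1,0,0,0,0,0,4,-1],
)

```text
t: 5.15
ee_pos: [0.5317, 0.181, 0.1433]
tcp_rot: [3.141, 0.0, 0.082]
force: [-2.8, 0.4, 4.9]
gripper_width: -0.0002
finger_force: 2.6
```

Emit:
drive_tool(
  plan=[0,0,0,0,0,0.7,-1,0,0,0,0,0,1.3,-1,0,0,0,0,0,1.3,-1,0,0,0,0,0,1.3,-1,0,0,0,0,0,-2,-1,0,0,0,0,0,-10,-1,0,0,0,0,0,-60,-1,0,0,0,0,0,-120,-1,0,0,0,0,0,-140,-1,0,0,0,0,0,-140,-1],
)

```text
t: 6.4
ee_pos: [0.5332, 0.1811, 0.2851]
tcp_rot: [-3.141, -0.005, 0.081]
force: [0.7, -0.2, -0.4]
gripper_width: -0.0001
finger_force: 0.0
```

```bash
python3 - <<'E'
from station import *
from h import *
np.set_printoptions(precision=4,suppress=True)
s=observe();print(s['t'],s['ee_pos'],s['tcp_rot'],s['force'])
cm=camera_model('wrist');p,d=capture('wrist');cv2.imwrite('pics/w2.png',p[:,:,::-1])
np.savez('wrist2.npz',p=p,d=d,**{k:np.array(v) for k,v in cm.items()})
f=load('wrist2');u,v,P=pts(f,(8,150,60),(32,255,255),(200,80,420,240))
k=(P[:,2]>.12)&(P[:,2]<.2);P=P[k];u=u[k];v=v[k]
L=P[(P[:,2]<.1435)&(P[:,2]>.134)];T=P[P[:,2]>.1435]
print('lid n',len(L),'plane z=ax+by+c',np.linalg.lstsq(np.c_[L[:,:2],np.ones(len(L))],L[:,2],rcond=None)[0],L.mean(0))
print('pad',len(T),T.mean(0) if len(T) else '',np.percentile(P[:,2],[50,90,95,99]))
print(cv2.minAreaRect(P[:,:2].astype(np.float32)*1000))
E
```

```text
6.4 [0.5332 0.1811 0.2851] [-3.141  -0.0046  0.0812] [ 0.7069 -0.2056 -0.4215]
lid n 8047 plane z=ax+by+c [-0.0141 -0.0014  0.1465] [0.562  0.1807 0.1384]
pad 1082 [0.5363 0.1791 0.1444] [0.1384 0.1438 0.1444 0.1452]
((557.70361328125, 180.1756591796875), (68.70995330810547, 99.7489242553711), 4.535007953643799)
```

View pics/w2.png

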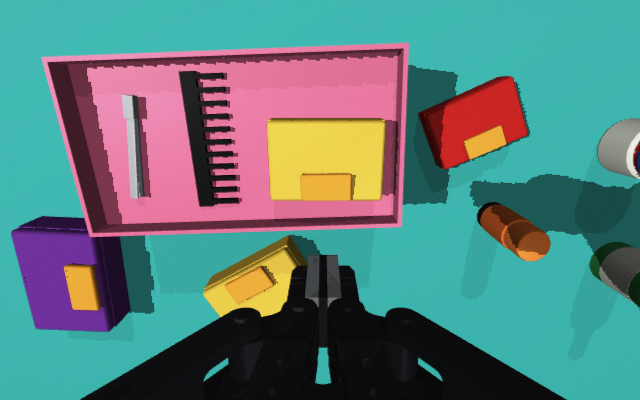

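The lid now looks flush, with the pad at px (301–353, 173–200). On to the bottle.

Emit:
drive_tool(
  plan=[0,0,0,-141,401,0,-1,0,0,0,-141,401,0,-1,0,0,0,-141,401,0,-1,0,0,0,-141,401,0,-1,0,0,0,-141,401,0,-1,0,0,0,-141,401,0,-1,0,0,0,-141,401,0,-1,0,0,0,-141,401,45,-1,0,0,0,-141,401,45,-1,0,0,0,-141,401,45,-1],
)

```text
t: 7.7
ee_pos: [0.4246, -0.2296, 0.2384]
tcp_rot: [-3.141, 0.0, 0.083]
force: [0.1, -0.6, 0.1]
gripper_width: -0.0002
finger_force: 0.0
```

```bash
python3 - <<'E'
from station import *
from h import *
np.set_printoptions(precision=4,suppress=True)
f=load('wrist2');u,v,P=pts(f,(160,60,60),(179,255,255),(80,50,400,230));k=abs(P[:,2]-.104)<.004;L=P[k]
print('floor',len(L),np.linalg.lstsq(np.c_[L[:,:2],np.ones(len(L))],L[:,2],rcond=None)[0],L.mean(0))
s=observe();print(s['t'],s['ee_pos'],s['tcp_rot'],s['force'])
cm=camera_model('wrist');p,d=capture('wrist');cv2.imwrite('pics/w3.png',p[:,:,::-1])
np.savez('wrist3.npz',p=p,d=d,**{k:np.array(v) for k,v in cm.items()})
f=load('wrist3');u,v,P=pts(f,(0,0,110),(179,70,255),(0,0,640,400))
k=(P[:,2]>.134)&(P[:,2]<.155)&(np.hypot(P[:,0]-.4255,P[:,1]+.23)<.03);P=P[k];print(len(P),u[k].mean(),v[k].mean(),P.mean(0),P.min(0),P.max(0))
E
```

```text
floor 36326 [-0.0021 -0.0007  0.1038] [0.5687 0.2753 0.1024]
7.7 [ 0.4246 -0.2296  0.2384] [-3.1412  0.0003  0.0833] [ 0.1232 -0.5965  0.0967]
856 325.0338785046729 205.0981308411215 [ 0.4247 -0.2313  0.139 ] [ 0.4115 -0.2441  0.1346] [ 0.4371 -0.2191  0.1416]
```

View pics/w3.png

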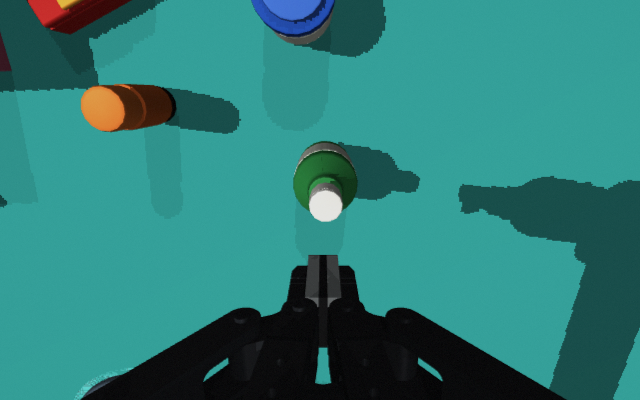

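The nozzle's white top is centred at px (325,205), right under the fingers. Pressing down.

Emit:
drive_tool(
  plan=[0,0,0,0,1,60,-1,0,0,0,0,1,90,-1,0,0,0,0,1,95,-1,0,0,0,0,1,97,-1,0,0,0,0,1,99,-1,0,0,0,0,1,101,-1,0,0,0,0,1,103,-1,0,0,0,0,1,105,-1,0,0,0,0,1,107,-1,0,0,0,0,1,107,-1],
)

```text
t: 9.0
ee_pos: [0.4243, -0.2313, 0.1312]
tcp_rot: [3.142, 0.0, 0.082]
force: [1.0, 0.3, 1.9]
gripper_width: -0.0001
finger_force: 1.1
```

```bash
python3 - <<'E'
from h import *
f=load('wrist2');u,v,P=pts(f,(20,150,60),(32,255,255),(200,80,420,240));L=P[(P[:,0]>.555)&(P[:,0]<.585)&(abs(P[:,1]-.18)<.04)&(P[:,2]<.16)]
print(len(L),np.linalg.lstsq(np.c_[L[:,:2],np.ones(len(L))],L[:,2],rcond=None)[0],L.mean(0))
for x in (.53,.54,.55,.56,.57,.58):
    k=(abs(P[:,0]-x)<.004)&(abs(P[:,1]-.217)<.008);print(x,k.sum(),np.median(P[k,2]))
E
```

```text
3356 [ 2.11003384e-03 -5.25589622e-05  1.37105455e-01] [0.57020933 0.18019074 0.13829914]
0.53 161 0.13824519183126938
0.54 163 0.1382217687876766
0.55 170 0.13820608043018423
0.56 171 0.13820955369874166
0.57 181 0.13823063583930828
0.58 184 0.13841906391998596
```

The soap lid is flat, so it is shut. I'll keep pressing the nozzle.

Emit:
drive_tool(
  plan=[0,0,0,0,0,0.5,-1,0,0,0,0,0,1,-1,0,0,0,0,0,1.5,-1,0,0,0,0,0,2,-1,0,0,0,0,0,2.5,-1,0,0,0,0,0,2.5,-1,0,0,0,0,0,2.5,-1,0,0,0,0,0,2.5,-1,0,0,0,0,0,2.5,-1,0,0,0,0,0,2.5,-1],
)

```text
t: 10.25
ee_pos: [0.425, -0.2314, 0.1293]
tcp_rot: [3.141, -0.001, 0.082]
force: [1.5, 0.1, 5.3]
gripper_width: -0.0
finger_force: 2.8
```

Emit:
drive_tool(
  plan=[0,0,0,0,0,0.7,-1,0,0,0,0,0,1.3,-1,0,0,0,0,0,1.3,-1,0,0,0,0,0,1.3,-1,0,0,0,0,0,-2,-1,0,0,0,0,0,-10,-1,0,0,0,0,0,-60,-1,0,0,0,0,0,-110,-1,0,0,0,0,0,-110,-1,0,0,0,0,0,-110,-1],
)

```text
t: 11.5
ee_pos: [0.423, -0.2308, 0.2379]
tcp_rot: [-3.141, 0.002, 0.082]
force: [0.1, -0.4, -0.2]
gripper_width: -0.0002
finger_force: 0.0
```

```bash
python3 - <<'E'
from station import *
from h import *
np.set_printoptions(precision=4,suppress=True)
s=observe();print(s['t'],s['ee_pos'],s['tcp_rot'],s['force'])
cm=camera_model('wrist');p,d=capture('wrist')
np.savez('wrist4.npz',p=p,d=d,**{k:np.array(v) for k,v in cm.items()})
f=load('wrist4');u,v,P=pts(f,(0,0,110),(179,70,255),(0,0,640,400))
k=(P[:,2]>.12)&(P[:,2]<.155)&(np.hypot(P[:,0]-.4255,P[:,1]+.23)<.03);Q=P[k];print(len(Q),Q.mean(0),np.percentile(Q[:,2],[10,50,90,97]))
u,v,P=pts(f,(100,100,60),(125,255,255),(0,0,640,400))
k=(P[:,2]>.07)&(np.hypot(P[:,0]-.58,P[:,1]+.19)<.06);Q=P[k];print('jar',len(Q),Q.mean(0),Q.min(0),Q.max(0),u[k].min(),v[k].min())
E
```

```text
11.5 [ 0.423  -0.2308  0.2379] [-3.1405  0.0023  0.0816] [ 0.1395 -0.4222 -0.1965]
836 [ 0.4251 -0.2311  0.1298] [0.129  0.1301 0.131  0.1314]
jar 1910 [ 0.5596 -0.1946  0.0759] [ 0.5466 -0.226   0.0705] [ 0.5723 -0.1621  0.0819] 251 0
```

The nozzle top now reads 0.130–0.131 (it was 0.139–0.1416 before the press), so it is down. Next, the jar.

Emit:
drive_tool(
  plan=[0,0,0,161,-28,0,-1,0,0,0,161,-28,0,-1,0,0,0,161,-28,0,-1,0,0,0,161,-28,0,-1,0,0,0,161,-28,50,-1,0,0,0,161,-28,50,-1,0,0,0,161,-28,50,-1,0,0,0,161,-28,50,-1,0,0,0,161,-28,50,-1,0,0,0,161,-28,50,-1],
)

```text
t: 12.8
ee_pos: [0.5827, -0.1903, 0.1896]
tcp_rot: [3.141, -0.001, 0.082]
force: [-0.8, 0.7, -0.1]
gripper_width: -0.0
finger_force: 0.0
```

```bash
python3 - <<'E'
from station import *
from h import *
np.set_printoptions(precision=4,suppress=True)
s=observe();print(s['t'],s['ee_pos'],s['tcp_rot'],s['force'])
cm=camera_model('wrist');p,d=capture('wrist');cv2.imwrite('pics/w5.png',p[:,:,::-1])
np.savez('wrist5.npz',p=p,d=d,**{k:np.array(v) for k,v in cm.items()})
f=load('wrist5')
u,v,P=pts(f,(100,100,60),(125,255,255),(0,0,640,400))
k=(P[:,2]>.068)&(np.hypot(P[:,0]-.58,P[:,1]+.19)<.06);Q=P[k];print('jar',len(Q),Q.mean(0),Q.min(0),Q.max(0));T=Q[Q[:,2]>np.percentile(Q[:,2],95)-.004];print(len(T),cv2.minEnclosingCircle(T[:,:2].astype(np.float32)*1000),T[:,2].mean())
E
```

```text
12.8 [ 0.5827 -0.1903  0.1896] [ 3.141  -0.0012  0.0818] [-0.7607  0.6538 -0.1144]
jar 5700 [ 0.5844 -0.192   0.0771] [ 0.5474 -0.2268  0.0682] [ 0.6163 -0.1578  0.0821]
3237 ((581.7693481445312, -192.42669677734375), 25.859174728393555) 0.07970510097456884
```

View pics/w5.png

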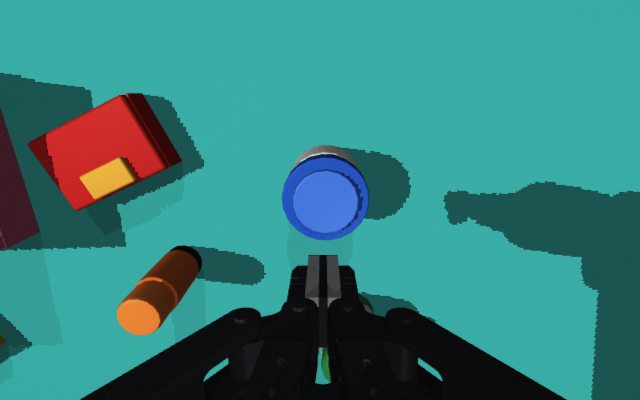

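The jar's light-blue pad is centred at px (325,202), world (0.582,-0.192). Descending.

Emit:
drive_tool(
  plan=[0,0,0,-1,2,60,-1,0,0,0,-1,2,100,-1,0,0,0,-1,2,105,-1,0,0,0,-1,2,107,-1,0,0,0,-1,2,109,-1,0,0,0,-1,2,111,-1,0,0,0,-1,2,113,-1,0,0,0,-1,2,115,-1,0,0,0,-1,2,116,-1,0,0,0,-1,2,116,-1],
)

```text
t: 14.1
ee_pos: [0.582, -0.1923, 0.0729]
tcp_rot: [3.141, -0.001, 0.082]
force: [0.5, -0.1, 2.9]
gripper_width: -0.0001
finger_force: 1.2
```

Emit:
drive_tool(
  plan=[0,0,0,0,0,0.5,-1,0,0,0,0,0,1,-1,0,0,0,0,0,1.5,-1,0,0,0,0,0,2,-1,0,0,0,0,0,2.5,-1,0,0,0,0,0,2.5,-1,0,0,0,0,0,2.5,-1,0,0,0,0,0,2.5,-1,0,0,0,0,0,2.5,-1,0,0,0,0,0,2.5,-1],
)

```text
t: 15.35
ee_pos: [0.582, -0.1923, 0.0709]
tcp_rot: [3.141, -0.001, 0.082]
force: [0.9, -0.5, 6.3]
gripper_width: 0.0002
finger_force: 3.2
```

Emit:
drive_tool(
  plan=[0,0,0,0,0,0.5,-1,0,0,0,0,0,1,-1,0,0,0,0,0,1,-1,0,0,0,0,0,1,-1,0,0,0,0,0,-2,-1,0,0,0,0,0,-10,-1,0,0,0,0,0,-60,-1,0,0,0,0,0,-118,-1,0,0,0,0,0,-118,-1,0,0,0,0,0,-118,-1],
)

```text
t: 16.6
ee_pos: [0.5803, -0.1921, 0.1874]
tcp_rot: [-3.141, 0.003, 0.082]
force: [-1.2, -0.6, 0.1]
gripper_width: -0.0
finger_force: 0.0
```

```bash
python3 - <<'E'
from station import *
from h import *
np.set_printoptions(precision=4,suppress=True)
s=observe();print(s['t'],s['ee_pos'],s['force'])
cm=camera_model('wrist');p,d=capture('wrist')
np.savez('wrist6.npz',p=p,d=d,**{k:np.array(v) for k,v in cm.items()})
for n in('wrist5','wrist6'):
    f=load(n);u,v,P=pts(f,(100,100,60),(125,255,255),(0,0,640,400))
    k=(P[:,2]>.055)&(np.hypot(P[:,0]-.58,P[:,1]+.19)<.06);Q=P[k];T=Q[Q[:,2]>np.percentile(Q[:,2],95)-.004];print(n,len(T),cv2.minEnclosingCircle(T[:,:2].astype(np.float32)*1000),T[:,2].mean())
p,d=capture('scene');cv2.imwrite('pics/s2.png',p[:,:,::-1])
E
```

```text
16.6 [ 0.5803 -0.1921  0.1874] [-1.2125 -0.5712  0.0954]
wrist5 3237 ((581.7693481445312, -192.42669677734375), 25.859174728393555) 0.07970510097456884
wrist6 3157 ((581.731201171875, -192.1688995361328), 25.827938079833984) 0.0721781250154807
```

View pics/s2.png

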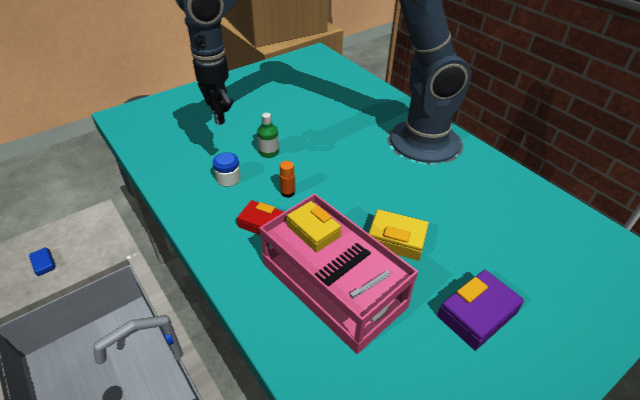

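The soap lid at (314,222), nozzle at (266,118) and jar lid at (226,160) are all closed. Nothing else moved, and the tool is clear of everything.

```bash
python3 -c "
from station import *
print(job_done())"
```

```text
the job is handed in; nothing more can be done
None
```

I tapped the soap box lid, the bottle nozzle and the jar lid fully shut in the order asked. The highest force I read was about 6 N, camera depth showed all three closed, nothing else looked moved, and the job was handed in at about 17 s.

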